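# Strip the pot strainer into the parts tray

### The job

On the counter stand two brass pot strainers; take the larger one apart in the order it comes apart: lift off its cap by the knob, then lift the perforated steel basket out of the pot. Stand the cap and the basket upright, right way up and side by side on the floor of the empty black parts tray, setting them down rather than dropping them. Leave the pot itself standing where it is.

Things in the scene. Friction and masses are not known exactly. Their poses are not given: they have to be found in the camera images.
- strainer: Open brass pot of the larger strainer, loose, 2.5 kg: sizes in mm: outer diameter 112, flat shoulder at height 70, then a neck of diameter 88 to the rim at 82; round cavity of diameter 76, floor 8 above the underside. Pipe stubs along +x and -x end 67 from the axis. Origin: centre of underside, z up. The smaller strainer (72 diameter, 99 tall) stands nearby.
- cap: Brass cap of the larger strainer, about 0.35 kg: (mm) hollow bell, outer diameter 102, inner 94, height 55, open below, resting loosely on the pot's shoulder around its neck; lifts straight off. On top a round knob of diameter 30, from 55 to 85 above the origin, to grip from above. Origin: centre of the bell's lower edge, z up.
- basket: Perforated steel basket, about 0.22 kg, loose on the floor of the pot, hidden under the cap: (mm) cup of diameter 66, height 66, with a central rod carrying a round knob of diameter 24, from 78 to 106 above the origin (in the pot the knob begins 4 above the rim). It must rise over 80 to clear the rim. Origin: centre of underside, z up.
- tray: Empty open black plastic tray, fixed: (mm) outside 260 along its x, 160 along its y, 50 high; walls and floor 5 thick (inside 250 x 150, floor 5 above the origin). Origin: centre of underside, z up. A like tray full of brass fittings on the other side of the counter is not to be used.
Not all that is in view belongs to the job. Leave any green look-alike of the cap alone. Leave any pink look-alike of the strainer alone.

How it is judged:
On the way:
1. the cap is off the pot and clear of it to the side, with the basket still in the pot (horizontal distance between cap and strainer above 0.12 m and horizontal distance between basket and strainer below 0.015 m and z of basket in the frame of strainer below 0.03 m), for 0.1 s.
At the end, for the whole second after the job is handed in: Cap and basket both stand at rest inside the empty tray on its floor (origins inside the tray's walls and within 15 mm of its underside's height), right way up within 10 degrees; the pot stands upright within 6 degrees and within 40 mm of where it was (x of cap in the frame of tray between -0.09 and 0.09 m and y of cap in the frame of tray between -0.04 and 0.04 m and z of each of cap, basket in the frame of tray below 0.015 m and angle between each of cap, basket's own z axis and vertical below 0.17 rad and linear speed of each of cap, basket below 0.03 m/s and x of basket in the frame of tray between -0.105 and 0.105 m and y of basket in the frame of tray between -0.055 and 0.055 m and angle between strainer's own z axis and vertical below 0.1 rad and distance of strainer from where it was at the start of the episode below 0.04 m); the robot touches nothing.
It fails at once if the cap is dropped (falls free faster than 0.8 m/s, about 30 mm) (linear speed of cap above 0.8 m/s and contact force between the fingers and cap below 0.05 N).
It fails at once if the basket is dropped (falls free faster than 0.8 m/s, about 30 mm) (linear speed of basket above 0.8 m/s and contact force between the fingers and basket below 0.05 N).
It fails at once if the pot is knocked over (angle between strainer's own z axis and vertical above 0.35 rad).
It also fails if it takes over 53 s, if anything falls off the work surface, if the arm or the gripper's body presses on something with over 40 N, if the wrist force passes 120 N, or if a joint passes its speed limit or range.

### The arm

A 6-joint arm with a two-finger parallel gripper is mounted at the origin on the work surface. World frame = base frame: x ahead of the robot, y to its left, z up, the work surface at z = 0. Lengths are in m, angles in rad, forces in N, time in s.
With the tool pointing down it reaches from about 0.375 to 0.925 m from the base axis. Payload 5.7 kg.
Tool frame: the origin (TCP) lies at the very end of the fingers, on their centre line; the grasp point (between the pads) lies 19 mm behind it; z points along the fingers, y is the line along which they close (so a half turn about z gives the same grasp; the last joint's range is limited). The gripper opens to 85 mm and grips with 20 to 120 N. Pads are 22 mm wide; open, the fingers measure 114 mm over their backs; the gripper's body (76 mm by 85 mm) begins 54 mm behind the grasp point. The pads swing forward as they close: fully open they stand 13 mm farther back than shut.
Start: joints at [1.125, 0.359, 1.51, -0, 1.272, -0.115], TCP at [0.195, 0.567, 0.231] pointing down, gripper open.
Joint ranges: [-2.97, 2.97], [-1.01, 2.36], [0.21, 2.38], [-0.96, 4.11], [0.2, 2.71], [-2.98, 2.98]. Speed limits (rad/s): [2.39, 2.39, 3.14, 3.14, 3.14, 3.14].

### API

Orientations are given as a rotation vector (axis times angle).
In Python, from bench import sensors, optics, bot gives the robot as it stands.
- The arm moves only by the tool apply_moves, never from a script. Its argument "series" is a list of rows, each an object with "travel": the shift along the tool's x, y, z scaled (see below), a list of three; "delta_rot": the turn, a rotation vector about the tool's x, y, z scaled (see below), a list of three; "claw": the closure, from 0 (fully open) to 1 (shut). In form: [{"travel": [dx, dy, dz], "delta_rot": [rx, ry, rz], "claw": claw}, ...]. A call has exactly 10 rows; each row is the pose to reach, as a shift and turn from the pose commanded when the call began, along the tool's axes at that moment; what a row does not reach only later rows make up. The controller multiplies each number of a shift by 0.1 m and each number of a turn by pi/2 rad. A row lasts 1/8 s, in which the tool goes at most 62.5 mm and 10.7 degrees, less where a joint would pass 70% of its speed; a pose out of reach is approached as far as the arm can. A call with a number of a shift or a turn outside -1 to 1 is refused whole. A call with a gripper value outside its range is refused whole. The fingers move at their own pace and stop on an object; the grip force is fixed at half the most. Time passes only in rows, so rows that repeat a pose let the fingers close, or fill a call up. It gives the time, the measured TCP pose, the force, the opening and the grip force at its end, in the units of the state.
- sensors.sense(): the state, without advancing time (a new reading comes with each control period).
- optics.camera(name): name is "scene" or "top"; returns a dict with "pixels" (384x512x3 uint8, blue, green, red), "depth" (384x512 float32, m along the optical axis (not along the pixel's ray), 0 where there is no reading), "intrinsics" (3x3 intrinsics, pixels), "k1" (the pictures are not rectified: a ray, as slopes to the right and down, at radius r is drawn at 1 + k1 r^2 times it, then the intrinsics apply), "extrinsics" (4x4, takes a point from world to camera coordinates). Camera axes: x right, y up, looking along -z (the intrinsics and any distortion apply to the point x, -y, -z); pixel columns grow to the right and rows downward; lengths in m; the calibration is good to about 2 mm. A picture is of the moment at which its call begins.
- bot.finish_job(): hands the job in; it is judged then, once.
The state is a dict: "t": time; "joint_positions": joint angles; "joint_velocities": joint speeds; "effort": joint torques, N m; "eef_pos": TCP position; "tool_rot": TCP orientation; "wrist_force": force on the tool from outside, world axes, zero at the start; "moment": the same for the moment, N m; "gripper_width": opening from 0.0 (shut) to 1.0 (fully open); "gripper_force": force on a finger pad.
Only numpy, scipy, OpenCV 4.12 (cv2) and the standard library are available. Lean on these libraries where they do the work, as an engineer would, in place of code of your own. Each camera call takes 0.05 s, during which the arm holds its last target. There are 200 camera calls.

## Working session

There is one attempt and no reset: what is moved stays moved. The work goes in short steps, Python scripts to look and compute and a tool call to move; the robot and the scene stay as the last step left them, time stands still between calls to the robot, and variables do not carry over. Pictures are saved under pics/ and viewed, at most 10 in all, crops included, and the job is handed in when it is done.

Besides the shell and the picture viewer there is one more tool, called after ">>>" by a JSON object that holds its "fn" and its "kwargs". apply_moves: Moves the arm, as the interface text tells. Shifts and turns lie within -1 to 1; 1 stands for 0.1 m of shift or pi/2 rad of turn. Its arguments: {"type":"object","properties":{"series":{"type":"array"}},"required":["series"]}

```bash
ls; mkdir -p pics; cat > h.py <<'E'
import numpy as np, cv2
from bench import sensors, optics, bot
def shot(n):
    c=optics.camera(n); return c
def cloud(c):
    d=c["depth"].astype(float); K=np.array(c["intrinsics"]); h,w=d.shape
    u,v=np.meshgrid(np.arange(w),np.arange(h))
    a=(u-K[0,2])/K[0,0]; b=(v-K[1,2])/K[1,1]; x,y=a.copy(),b.copy()
    for _ in range(20):
        f=1+c["k1"]*(x*x+y*y); x,y=a/f,b/f
    P=np.stack([x*d,-y*d,-d,np.ones_like(d)],-1)
    W=P@np.linalg.inv(np.array(c["extrinsics"])).T
    W=W[...,:3]; W[d==0]=np.nan; return W
E
python3 - <<'E'
from h import *
for n in("top","scene"):
    c=shot(n); np.savez(f"{n}0.npz",W=cloud(c)); cv2.imwrite(f"pics/{n}0.png",c["pixels"])
s=sensors.sense(); print(s["eef_pos"],s["tool_rot"],s["t"],s["gripper_width"])
E
```

```text
pics
[0.19460175 0.56689571 0.23050796] [-5.17201760e-01 -3.09821190e+00  2.61964225e-03] 0.1 0.9976115081273493
```

View pics/top0.png

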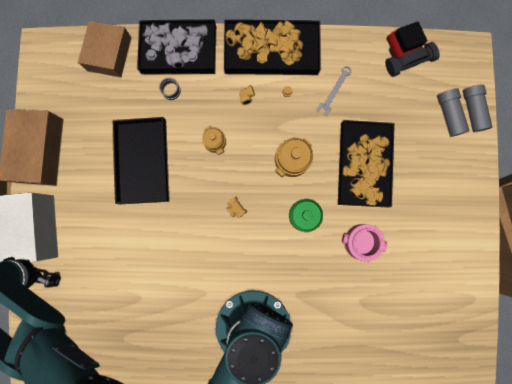

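View pics/scene0.png

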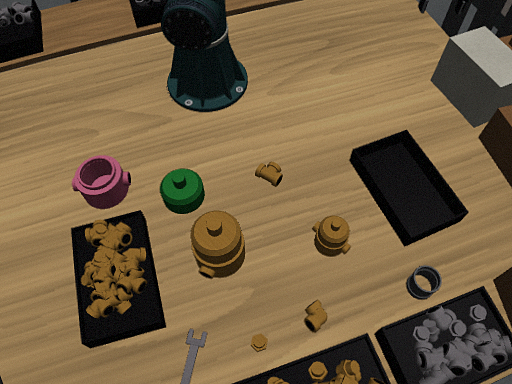

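The top view shows these candidates: the larger brass strainer at (294,157), the smaller one at (214,139), the green cap look-alike at (306,215) and the pink pot look-alike at (365,243). For trays, the empty black one is at (141,160) and the full one at (367,163). I choose the strainer at (294,157) and the tray at (141,160). Next I measure both and check a close crop.

```bash
python3 - <<'E'
from h import *
for n in("top","scene"):
    W=np.load(f"{n}0.npz")["W"]
    X,Y,Z=W[...,0],W[...,1],W[...,2]
    def box(p,r):
        q=W[p[1]-r:p[1]+r,p[0]-r:p[0]+r].reshape(-1,3); return q[np.isfinite(q[:,2])]
    q=box((294,157) if n=="top" else (217,240),45)
    for lo,hi in((.145,.17),(.117,.13),(.06,.075)):
        m=q[(q[:,2]>lo)&(q[:,2]<hi)]
        if len(m)>4:
            (cx,cy),r=cv2.minEnclosingCircle(m[:,:2].astype(np.float32)); print(n,lo,len(m),"med z",np.median(m[:,2]).round(4),"mean",m.mean(0).round(4),"circ",round(cx,4),round(cy,4),round(r,4))
    q=box((141,160),52) if n=="top" else box((408,187),62)
    t=q[(q[:,2]>.044)&(q[:,2]<.056)]
    print(n,"tray",len(t),cv2.minAreaRect(t[:,:2].astype(np.float32)), np.percentile(t,[1,99],axis=0).round(3).tolist())
    f=q[(q[:,2]>-.01)&(q[:,2]<.02)]; print(np.percentile(f[:,2],[10,50,90]))
a=cv2.imread("pics/top0.png")[100:220,110:350]; b=cv2.imread("pics/scene0.png")[190:290,170:370]
cv2.imwrite("pics/crop.png",np.vstack([cv2.resize(a,(600,300)),cv2.resize(b,(600,300))]))
E
```

```text
top 0.145 90 med z 0.1553 mean [ 0.5242 -0.1188  0.1551] circ 0.5243 -0.1189 0.0148
top 0.117 737 med z 0.1243 mean [ 0.5231 -0.1191  0.1241] circ 0.5234 -0.1196 0.0507
top 0.06 108 med z 0.0698 mean [ 0.5021 -0.0976  0.0693] circ 0.5231 -0.1174 0.0566
top tray 504 ((0.5136834383010864, 0.35281693935394287), (0.26075899600982666, 0.1633615791797638), 3.9589970111846924) [[0.38, 0.266, 0.044], [0.646, 0.438, 0.055]]
[-0.00377354  0.00133218  0.00716647]
scene 0.145 201 med z 0.1567 mean [ 0.5265 -0.1187  0.156 ] circ 0.525 -0.1188 0.0151
scene 0.117 1443 med z 0.1265 mean [ 0.5317 -0.1195  0.1255] circ 0.5254 -0.1185 0.0507
scene 0.06 351 med z 0.071 mean [ 0.5591 -0.1227  0.0701] circ 0.4807 -0.1329 0.1032
scene tray 1102 ((0.5168702602386475, 0.28956374526023865), (0.26083508133888245, 0.2953955829143524), 3.52681303024292) [[0.381, 0.266, 0.044], [0.646, 0.441, 0.055]]
[0.00035697 0.00341211 0.00874199]
```

View pics/crop.png

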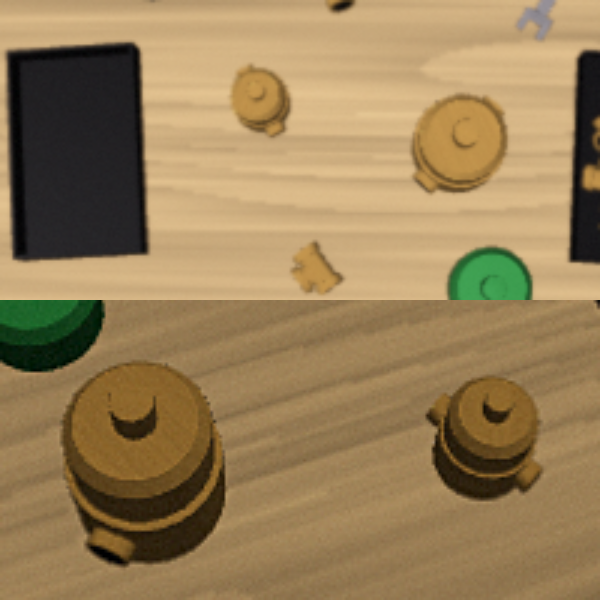

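The crop confirms the choice: a brass strainer with a 30 mm knob, top at z 0.155 (expected 0.155), axis at (0.5245, -0.1188). The tray centre is (0.514, 0.3525), turned about 4°. I start the approach.

>>> {"fn": "apply_moves", "kwargs": {"series": [{"travel": [-0.1, -0.1, 0], "delta_rot": [0, 0, 0], "claw": 0}, {"travel": [-0.2, -0.2, 0], "delta_rot": [0, 0, 0], "claw": 0}, {"travel": [-0.3, -0.3, 0], "delta_rot": [0, 0, 0], "claw": 0}, {"travel": [-0.4, -0.4, 0], "delta_rot": [0, 0, 0], "claw": 0}, {"travel": [-0.5, -0.5, 0], "delta_rot": [0, 0, 0], "claw": 0}, {"travel": [-0.6, -0.6, 0], "delta_rot": [0, 0, 0], "claw": 0}, {"travel": [-0.7, -0.7, 0], "delta_rot": [0, 0, 0], "claw": 0}, {"travel": [-0.8, -0.8, 0], "delta_rot": [0, 0, 0], "claw": 0}, {"travel": [-0.9, -0.9, 0], "delta_rot": [0, 0, 0], "claw": 0}, {"travel": [-1, -1, 0], "delta_rot": [0, 0, 0], "claw": 0}]}}

```text
t: 1.35
eef_pos: [0.2574, 0.4396, 0.2313]
tool_rot: [-0.517, -3.099, 0.0]
wrist_force: [0.7, 1.0, -0.4]
gripper_width: 0.996
gripper_force: 0.0
```

>>> {"fn": "apply_moves", "kwargs": {"series": [{"travel": [-0.1, -0.1, 0], "delta_rot": [0, 0, 0], "claw": 0}, {"travel": [-0.2, -0.2, 0], "delta_rot": [0, 0, 0], "claw": 0}, {"travel": [-0.3, -0.3, 0], "delta_rot": [0, 0, 0], "claw": 0}, {"travel": [-0.4, -0.4, 0], "delta_rot": [0, 0, 0], "claw": 0}, {"travel": [-0.5, -0.5, 0], "delta_rot": [0, 0, 0], "claw": 0}, {"travel": [-0.6, -0.6, 0], "delta_rot": [0, 0, 0], "claw": 0}, {"travel": [-0.7, -0.7, 0], "delta_rot": [0, 0, 0], "claw": 0}, {"travel": [-0.8, -0.8, 0], "delta_rot": [0, 0, 0], "claw": 0}, {"travel": [-0.9, -0.9, 0], "delta_rot": [0, 0, 0], "claw": 0}, {"travel": [-1, -1, 0], "delta_rot": [0, 0, 0], "claw": 0}]}}

```text
t: 2.6
eef_pos: [0.3195, 0.3125, 0.2313]
tool_rot: [0.517, 3.099, -0.0]
wrist_force: [0.3, -0.6, 0.6]
gripper_width: 1.0
gripper_force: 0.0
```

>>> {"fn": "apply_moves", "kwargs": {"series": [{"travel": [-0.1, -0.1, 0], "delta_rot": [0, 0, 0], "claw": 0}, {"travel": [-0.2, -0.2, 0], "delta_rot": [0, 0, 0], "claw": 0}, {"travel": [-0.3, -0.3, 0], "delta_rot": [0, 0, 0], "claw": 0}, {"travel": [-0.4, -0.4, 0], "delta_rot": [0, 0, 0], "claw": 0}, {"travel": [-0.5, -0.5, 0], "delta_rot": [0, 0, 0], "claw": 0}, {"travel": [-0.6, -0.6, 0], "delta_rot": [0, 0, 0], "claw": 0}, {"travel": [-0.7, -0.7, 0], "delta_rot": [0, 0, 0], "claw": 0}, {"travel": [-0.8, -0.8, 0], "delta_rot": [0, 0, 0], "claw": 0}, {"travel": [-0.9, -0.9, 0], "delta_rot": [0, 0, 0], "claw": 0}, {"travel": [-1, -1, 0], "delta_rot": [0, 0, 0], "claw": 0}]}}

```text
t: 3.85
eef_pos: [0.3816, 0.1854, 0.2313]
tool_rot: [0.517, 3.099, -0.0]
wrist_force: [-0.7, -0.0, 0.0]
gripper_width: 0.998
gripper_force: 0.0
```

>>> {"fn": "apply_moves", "kwargs": {"series": [{"travel": [-0.1, -0.1, 0], "delta_rot": [0, 0, 0], "claw": 0}, {"travel": [-0.2, -0.2, 0], "delta_rot": [0, 0, 0], "claw": 0}, {"travel": [-0.3, -0.3, 0], "delta_rot": [0, 0, 0], "claw": 0}, {"travel": [-0.4, -0.4, 0], "delta_rot": [0, 0, 0], "claw": 0}, {"travel": [-0.5, -0.5, 0], "delta_rot": [0, 0, 0], "claw": 0}, {"travel": [-0.6, -0.6, 0], "delta_rot": [0, 0, 0], "claw": 0}, {"travel": [-0.7, -0.7, 0], "delta_rot": [0, 0, 0], "claw": 0}, {"travel": [-0.8, -0.8, 0], "delta_rot": [0, 0, 0], "claw": 0}, {"travel": [-0.9, -0.9, 0], "delta_rot": [0, 0, 0], "claw": 0}, {"travel": [-1, -1, 0], "delta_rot": [0, 0, 0], "claw": 0}]}}

```text
t: 5.1
eef_pos: [0.4437, 0.0583, 0.2313]
tool_rot: [-0.517, -3.099, 0.0]
wrist_force: [0.3, -0.1, -0.4]
gripper_width: 0.999
gripper_force: 0.0
```

>>> {"fn": "apply_moves", "kwargs": {"series": [{"travel": [-0.1, -0.1, 0], "delta_rot": [0, 0, 0], "claw": 0}, {"travel": [-0.2, -0.2, 0], "delta_rot": [0, 0, 0], "claw": 0}, {"travel": [-0.3, -0.3, 0], "delta_rot": [0, 0, 0], "claw": 0}, {"travel": [-0.4, -0.4, 0], "delta_rot": [0, 0, 0], "claw": 0}, {"travel": [-0.5, -0.5, 0], "delta_rot": [0, 0, 0], "claw": 0}, {"travel": [-0.6, -0.6, 0], "delta_rot": [0, 0, 0], "claw": 0}, {"travel": [-0.7, -0.7, 0], "delta_rot": [0, 0, 0], "claw": 0}, {"travel": [-0.8, -0.8, 0], "delta_rot": [0, 0, 0], "claw": 0}, {"travel": [-0.9, -0.9, 0], "delta_rot": [0, 0, 0], "claw": 0}, {"travel": [-1, -1, 0], "delta_rot": [0, 0, 0], "claw": 0}]}}

```text
t: 6.35
eef_pos: [0.5058, -0.0687, 0.2313]
tool_rot: [-0.517, -3.099, 0.0]
wrist_force: [0.3, -0.2, 0.8]
gripper_width: 1.002
gripper_force: 0.0
```

>>> {"fn": "apply_moves", "kwargs": {"series": [{"travel": [-0.09, -0.1, 0], "delta_rot": [0, 0, 0.07], "claw": 0}, {"travel": [-0.18, -0.2, 0.05], "delta_rot": [0, 0, 0.14], "claw": 0}, {"travel": [-0.27, -0.3, 0.12], "delta_rot": [0, 0, 0.21], "claw": 0}, {"travel": [-0.35, -0.41, 0.2], "delta_rot": [0, 0, 0.289], "claw": 0}, {"travel": [-0.35, -0.41, 0.3], "delta_rot": [0, 0, 0.289], "claw": 0}, {"travel": [-0.35, -0.41, 0.4], "delta_rot": [0, 0, 0.289], "claw": 0}, {"travel": [-0.35, -0.41, 0.5], "delta_rot": [0, 0, 0.289], "claw": 0}, {"travel": [-0.35, -0.41, 0.55], "delta_rot": [0, 0, 0.289], "claw": 0}, {"travel": [-0.35, -0.41, 0.55], "delta_rot": [0, 0, 0.289], "claw": 0}, {"travel": [-0.35, -0.41, 0.55], "delta_rot": [0, 0, 0.289], "claw": 0}]}}

```text
t: 7.6
eef_pos: [0.5254, -0.118, 0.1766]
tool_rot: [1.201, 2.903, -0.0]
wrist_force: [-0.1, 0.9, -0.4]
gripper_width: 0.998
gripper_force: 0.0
```

>>> {"fn": "apply_moves", "kwargs": {"series": [{"travel": [0, -0.01, 0.12], "delta_rot": [0, 0, 0], "claw": 0}, {"travel": [0, -0.01, 0.24], "delta_rot": [0, 0, 0], "claw": 0}, {"travel": [0, -0.01, 0.36], "delta_rot": [0, 0, 0], "claw": 0}, {"travel": [0, -0.01, 0.44], "delta_rot": [0, 0, 0], "claw": 0}, {"travel": [0, -0.01, 0.48], "delta_rot": [0, 0, 0], "claw": 0}, {"travel": [0, -0.01, 0.48], "delta_rot": [0, 0, 0], "claw": 1}, {"travel": [0, -0.01, 0.48], "delta_rot": [0, 0, 0], "claw": 1}, {"travel": [0, -0.01, 0.48], "delta_rot": [0, 0, 0], "claw": 1}, {"travel": [0, -0.01, 0.48], "delta_rot": [0, 0, 0], "claw": 1}, {"travel": [0, -0.01, 0.48], "delta_rot": [0, 0, 0], "claw": 1}]}}

```text
t: 8.85
eef_pos: [0.525, -0.1187, 0.1289]
tool_rot: [1.201, 2.902, 0.0]
wrist_force: [0.9, 1.5, 4.7]
gripper_width: 0.329
gripper_force: 59.0
```

>>> {"fn": "apply_moves", "kwargs": {"series": [{"travel": [0, 0, -0.05], "delta_rot": [0, 0, 0], "claw": 1}, {"travel": [0, 0, -0.12], "delta_rot": [0, 0, 0], "claw": 1}, {"travel": [0, 0, -0.22], "delta_rot": [0, 0, 0], "claw": 1}, {"travel": [0, 0, -0.33], "delta_rot": [0, 0, 0], "claw": 1}, {"travel": [0, 0, -0.44], "delta_rot": [0, 0, 0], "claw": 1}, {"travel": [0, 0, -0.55], "delta_rot": [0, 0, 0], "claw": 1}, {"travel": [0, 0, -0.66], "delta_rot": [0, 0, 0], "claw": 1}, {"travel": [0, 0, -0.77], "delta_rot": [0, 0, 0], "claw": 1}, {"travel": [0, 0, -0.85], "delta_rot": [0, 0, 0], "claw": 1}, {"travel": [0, 0, -0.9], "delta_rot": [0, 0, 0], "claw": 1}]}}

```text
t: 10.1
eef_pos: [0.5246, -0.1187, 0.2189]
tool_rot: [1.201, 2.902, -0.0]
wrist_force: [-1.1, 0.0, -3.6]
gripper_width: 0.336
gripper_force: 59.5
```

```bash
python3 - <<'E'
from h import *
c=shot("scene"); cv2.imwrite("pics/lift.png",c["pixels"][60:340,60:480])
s=sensors.sense(); print(s["joint_positions"].round(2), s["wrist_force"])
E
```

```text
[-0.35  0.28  1.66 -0.    1.2  -1.14] [-0.56408528 -0.30786506 -2.42191777]
```

View pics/lift.png

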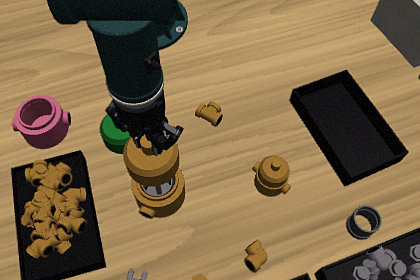

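The cap at (150,160) hangs level, and the basket is still in the pot at (160,190). I carry the cap to the tray.

>>> {"fn": "apply_moves", "kwargs": {"series": [{"travel": [0.04, 0.05, 0], "delta_rot": [0, 0, 0], "claw": 1}, {"travel": [0.1, 0.13, 0], "delta_rot": [0, 0, 0], "claw": 1}, {"travel": [0.18, 0.22, 0], "delta_rot": [0, 0, 0], "claw": 1}, {"travel": [0.26, 0.32, 0], "delta_rot": [0, 0, 0], "claw": 1}, {"travel": [0.34, 0.42, 0], "delta_rot": [0, 0, 0], "claw": 1}, {"travel": [0.42, 0.52, 0], "delta_rot": [0, 0, 0], "claw": 1}, {"travel": [0.5, 0.62, 0], "delta_rot": [0, 0, 0], "claw": 1}, {"travel": [0.58, 0.72, 0], "delta_rot": [0, 0, 0], "claw": 1}, {"travel": [0.66, 0.82, 0], "delta_rot": [0, 0, 0], "claw": 1}, {"travel": [0.75, 0.93, 0], "delta_rot": [0, 0, 0], "claw": 1}]}}

```text
t: 11.4
eef_pos: [0.5372, 0.0009, 0.2183]
tool_rot: [1.202, 2.903, -0.0]
wrist_force: [0.7, -0.8, -3.0]
gripper_width: 0.331
gripper_force: 59.6
```

>>> {"fn": "apply_moves", "kwargs": {"series": [{"travel": [0.075, 0.093, 0], "delta_rot": [0, 0, 0], "claw": 1}, {"travel": [0.15, 0.186, 0], "delta_rot": [0, 0, 0], "claw": 1}, {"travel": [0.225, 0.279, 0], "delta_rot": [0, 0, 0], "claw": 1}, {"travel": [0.3, 0.372, 0], "delta_rot": [0, 0, 0], "claw": 1}, {"travel": [0.375, 0.465, 0], "delta_rot": [0, 0, 0], "claw": 1}, {"travel": [0.45, 0.558, 0], "delta_rot": [0, 0, 0], "claw": 1}, {"travel": [0.525, 0.651, 0], "delta_rot": [0, 0, 0], "claw": 1}, {"travel": [0.6, 0.744, 0], "delta_rot": [0, 0, 0], "claw": 1}, {"travel": [0.675, 0.837, 0], "delta_rot": [0, 0, 0], "claw": 1}, {"travel": [0.75, 0.93, 0], "delta_rot": [0, 0, 0], "claw": 1}]}}

```text
t: 12.65
eef_pos: [0.5498, 0.1197, 0.2183]
tool_rot: [-1.201, -2.903, 0.0]
wrist_force: [-0.6, 0.2, -3.5]
gripper_width: 0.329
gripper_force: 59.6
```

>>> {"fn": "apply_moves", "kwargs": {"series": [{"travel": [0.075, 0.093, 0], "delta_rot": [0, 0, 0], "claw": 1}, {"travel": [0.15, 0.186, 0], "delta_rot": [0, 0, 0], "claw": 1}, {"travel": [0.225, 0.279, 0], "delta_rot": [0, 0, 0], "claw": 1}, {"travel": [0.3, 0.372, 0], "delta_rot": [0, 0, 0], "claw": 1}, {"travel": [0.375, 0.465, 0], "delta_rot": [0, 0, 0], "claw": 1}, {"travel": [0.45, 0.558, 0], "delta_rot": [0, 0, 0], "claw": 1}, {"travel": [0.525, 0.651, 0], "delta_rot": [0, 0, 0], "claw": 1}, {"travel": [0.6, 0.744, 0], "delta_rot": [0, 0, 0], "claw": 1}, {"travel": [0.675, 0.837, 0], "delta_rot": [0, 0, 0], "claw": 1}, {"travel": [0.75, 0.93, 0], "delta_rot": [0, 0, 0], "claw": 1}]}}

```text
t: 13.9
eef_pos: [0.5625, 0.2385, 0.2183]
tool_rot: [-1.201, -2.903, 0.0]
wrist_force: [0.7, 0.3, -2.8]
gripper_width: 0.333
gripper_force: 59.6
```

>>> {"fn": "apply_moves", "kwargs": {"series": [{"travel": [0.09, 0.11, 0], "delta_rot": [0, 0, 0], "claw": 1}, {"travel": [0.18, 0.22, 0], "delta_rot": [0, 0, 0], "claw": 1}, {"travel": [0.27, 0.33, 0], "delta_rot": [0, 0, 0], "claw": 1}, {"travel": [0.36, 0.44, 0], "delta_rot": [0, 0, 0], "claw": 1}, {"travel": [0.45, 0.55, 0], "delta_rot": [0, 0, 0], "claw": 1}, {"travel": [0.54, 0.66, 0], "delta_rot": [0, 0, 0], "claw": 1}, {"travel": [0.62, 0.77, 0], "delta_rot": [0, 0, 0], "claw": 1}, {"travel": [0.69, 0.86, 0], "delta_rot": [0, 0, 0], "claw": 1}, {"travel": [0.73, 0.91, 0.03], "delta_rot": [0, 0, 0], "claw": 1}, {"travel": [0.75, 0.93, 0.1], "delta_rot": [0, 0, 0], "claw": 1}]}}

```text
t: 15.15
eef_pos: [0.5753, 0.3569, 0.2082]
tool_rot: [1.201, 2.903, 0.0]
wrist_force: [0.1, -0.5, -2.7]
gripper_width: 0.332
gripper_force: 59.6
```

>>> {"fn": "apply_moves", "kwargs": {"series": [{"travel": [0, 0, 0.1], "delta_rot": [0, 0, 0], "claw": 1}, {"travel": [0, 0, 0.2], "delta_rot": [0, 0, 0], "claw": 1}, {"travel": [0, 0, 0.3], "delta_rot": [0, 0, 0], "claw": 1}, {"travel": [0, 0, 0.4], "delta_rot": [0, 0, 0], "claw": 1}, {"travel": [0, 0, 0.5], "delta_rot": [0, 0, 0], "claw": 1}, {"travel": [0, 0, 0.6], "delta_rot": [0, 0, 0], "claw": 1}, {"travel": [0, 0, 0.7], "delta_rot": [0, 0, 0], "claw": 1}, {"travel": [0, 0, 0.8], "delta_rot": [0, 0, 0], "claw": 1}, {"travel": [0, 0, 0.9], "delta_rot": [0, 0, 0], "claw": 1}, {"travel": [0, 0, 1], "delta_rot": [0, 0, 0], "claw": 1}]}}

```text
t: 16.4
eef_pos: [0.5751, 0.3565, 0.1076]
tool_rot: [1.201, 2.903, -0.0]
wrist_force: [0.9, 0.1, -3.1]
gripper_width: 0.331
gripper_force: 59.6
```

>>> {"fn": "apply_moves", "kwargs": {"series": [{"travel": [0, 0, 0.08], "delta_rot": [0, 0, 0], "claw": 1}, {"travel": [0, 0, 0.15], "delta_rot": [0, 0, 0], "claw": 1}, {"travel": [0, 0, 0.22], "delta_rot": [0, 0, 0], "claw": 1}, {"travel": [0, 0, 0.28], "delta_rot": [0, 0, 0], "claw": 1}, {"travel": [0, 0, 0.33], "delta_rot": [0, 0, 0], "claw": 1}, {"travel": [0, 0, 0.37], "delta_rot": [0, 0, 0], "claw": 1}, {"travel": [0, 0, 0.4], "delta_rot": [0, 0, 0], "claw": 1}, {"travel": [0, 0, 0.42], "delta_rot": [0, 0, 0], "claw": 1}, {"travel": [0, 0, 0.43], "delta_rot": [0, 0, 0], "claw": 1}, {"travel": [0, 0, 0.43], "delta_rot": [0, 0, 0], "claw": 1}]}}

```text
t: 17.65
eef_pos: [0.5751, 0.3565, 0.0653]
tool_rot: [1.201, 2.903, -0.0]
wrist_force: [0.6, -0.1, -2.3]
gripper_width: 0.329
gripper_force: 59.6
```

>>> {"fn": "apply_moves", "kwargs": {"series": [{"travel": [0, 0, 0.01], "delta_rot": [0, 0, 0], "claw": 1}, {"travel": [0, 0, 0.02], "delta_rot": [0, 0, 0], "claw": 1}, {"travel": [0, 0, 0.02], "delta_rot": [0, 0, 0], "claw": 0}, {"travel": [0, 0, 0.02], "delta_rot": [0, 0, 0], "claw": 0}, {"travel": [0, 0, 0.02], "delta_rot": [0, 0, 0], "claw": 0}, {"travel": [0, 0, 0.02], "delta_rot": [0, 0, 0], "claw": 0}, {"travel": [0, 0, 0.02], "delta_rot": [0, 0, 0], "claw": 0}, {"travel": [0, 0, -0.2], "delta_rot": [0, 0, 0], "claw": 0}, {"travel": [0, 0, -0.5], "delta_rot": [0, 0, 0], "claw": 0}, {"travel": [0, 0, -0.9], "delta_rot": [0, 0, 0], "claw": 0}]}}

```text
t: 18.9
eef_pos: [0.5742, 0.3561, 0.1551]
tool_rot: [-1.201, -2.901, 0.003]
wrist_force: [-0.4, -0.1, 1.4]
gripper_width: 0.999
gripper_force: 0.0
```

```bash
python3 - <<'E'
from h import *
ims=[]
for n in("top","scene"):
    c=shot(n); W=cloud(c); np.savez(f"{n}1.npz",W=W)
    ims.append(c["pixels"][90:230,90:350] if n=="top" else c["pixels"][100:300,140:480])
    q=W.reshape(-1,3); q=q[np.isfinite(q[:,2])]
    for nm,(x,y),r,lo,hi in(("basket knob",(.5245,-.119),.03,.1,.125),("rim",(.5245,-.119),.05,.075,.092),("cap top",(.575,.357),.06,.054,.066),("cap knob",(.575,.357),.03,.083,.098)):
        m=q[(np.hypot(q[:,0]-x,q[:,1]-y)<r)&(q[:,2]>lo)&(q[:,2]<hi)]
        if len(m)>4:
            (cx,cy),R=cv2.minEnclosingCircle(m[:,:2].astype(np.float32)); print(n,nm,len(m),np.median(m[:,2]).round(4),m.mean(0).round(4),"circ",round(cx,4),round(cy,4),round(R,4))
cv2.imwrite("pics/c1.png",np.vstack([cv2.resize(ims[0],(520,280)),cv2.resize(ims[1],(520,306))]))
E
```

```text
top basket knob 59 0.1131 [ 0.5255 -0.1202  0.1127] circ 0.5266 -0.1203 0.0123
top rim 218 0.0813 [ 0.5252 -0.1189  0.0811] circ 0.5251 -0.1186 0.0481
top cap top 305 0.0592 [0.5785 0.3366 0.0592] circ 0.5737 0.352 0.047
top cap knob 14 0.0885 [0.5767 0.3457 0.0881] circ 0.5759 0.3498 0.0105
scene basket knob 129 0.1152 [ 0.5285 -0.1201  0.114 ] circ 0.5262 -0.1201 0.0123
scene rim 555 0.0824 [ 0.5269 -0.1191  0.0813] circ 0.5241 -0.118 0.0491
scene cap top 960 0.0614 [0.5789 0.3483 0.0609] circ 0.5744 0.3548 0.0498
scene cap knob 139 0.0917 [0.5745 0.3546 0.0912] circ 0.5739 0.3558 0.0153
```

View pics/c1.png

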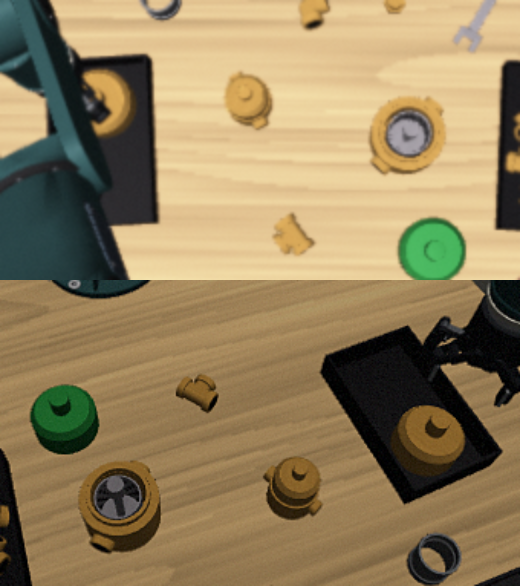

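The cap stands at (430,440) in the lower view, near (0.574, 0.3555), with its top at z 0.060 as expected. The basket knob sits in the pot at (0.5264, -0.1202), top at 0.114. I go back for the basket.

>>> {"fn": "apply_moves", "kwargs": {"series": [{"travel": [-0.076, -0.093, -0.05], "delta_rot": [0, 0, 0], "claw": 0}, {"travel": [-0.152, -0.186, -0.05], "delta_rot": [0, 0, 0], "claw": 0}, {"travel": [-0.228, -0.279, -0.05], "delta_rot": [0, 0, 0], "claw": 0}, {"travel": [-0.304, -0.372, -0.05], "delta_rot": [0, 0, 0], "claw": 0}, {"travel": [-0.38, -0.465, -0.05], "delta_rot": [0, 0, 0], "claw": 0}, {"travel": [-0.456, -0.558, -0.05], "delta_rot": [0, 0, 0], "claw": 0}, {"travel": [-0.532, -0.651, -0.05], "delta_rot": [0, 0, 0], "claw": 0}, {"travel": [-0.608, -0.744, -0.05], "delta_rot": [0, 0, 0], "claw": 0}, {"travel": [-0.684, -0.837, -0.05], "delta_rot": [0, 0, 0], "claw": 0}, {"travel": [-0.76, -0.93, -0.05], "delta_rot": [0, 0, 0], "claw": 0}]}}

```text
t: 20.25
eef_pos: [0.563, 0.2362, 0.1603]
tool_rot: [1.201, 2.903, -0.0]
wrist_force: [1.3, 0.3, -0.1]
gripper_width: 1.002
gripper_force: 0.0
```

>>> {"fn": "apply_moves", "kwargs": {"series": [{"travel": [-0.076, -0.093, 0], "delta_rot": [0, 0, 0], "claw": 0}, {"travel": [-0.152, -0.186, 0], "delta_rot": [0, 0, 0], "claw": 0}, {"travel": [-0.228, -0.279, 0], "delta_rot": [0, 0, 0], "claw": 0}, {"travel": [-0.304, -0.372, 0], "delta_rot": [0, 0, 0], "claw": 0}, {"travel": [-0.38, -0.465, 0], "delta_rot": [0, 0, 0], "claw": 0}, {"travel": [-0.456, -0.558, 0], "delta_rot": [0, 0, 0], "claw": 0}, {"travel": [-0.532, -0.651, 0], "delta_rot": [0, 0, 0], "claw": 0}, {"travel": [-0.608, -0.744, 0], "delta_rot": [0, 0, 0], "claw": 0}, {"travel": [-0.684, -0.837, 0], "delta_rot": [0, 0, 0], "claw": 0}, {"travel": [-0.76, -0.93, 0], "delta_rot": [0, 0, 0], "claw": 0}]}}

```text
t: 21.5
eef_pos: [0.5511, 0.1167, 0.1603]
tool_rot: [-1.201, -2.903, 0.0]
wrist_force: [-0.6, -0.5, 0.5]
gripper_width: 0.998
gripper_force: 0.0
```

>>> {"fn": "apply_moves", "kwargs": {"series": [{"travel": [-0.076, -0.093, 0], "delta_rot": [0, 0, 0], "claw": 0}, {"travel": [-0.152, -0.186, 0], "delta_rot": [0, 0, 0], "claw": 0}, {"travel": [-0.228, -0.279, 0], "delta_rot": [0, 0, 0], "claw": 0}, {"travel": [-0.304, -0.372, 0], "delta_rot": [0, 0, 0], "claw": 0}, {"travel": [-0.38, -0.465, 0], "delta_rot": [0, 0, 0], "claw": 0}, {"travel": [-0.456, -0.558, 0], "delta_rot": [0, 0, 0], "claw": 0}, {"travel": [-0.532, -0.651, 0], "delta_rot": [0, 0, 0], "claw": 0}, {"travel": [-0.608, -0.744, 0], "delta_rot": [0, 0, 0], "claw": 0}, {"travel": [-0.684, -0.837, 0], "delta_rot": [0, 0, 0], "claw": 0}, {"travel": [-0.76, -0.93, 0], "delta_rot": [0, 0, 0], "claw": 0}]}}

```text
t: 22.75
eef_pos: [0.5391, -0.0028, 0.1603]
tool_rot: [-1.201, -2.903, 0.0]
wrist_force: [-0.2, -0.5, -0.2]
gripper_width: 1.002
gripper_force: 0.0
```

>>> {"fn": "apply_moves", "kwargs": {"series": [{"travel": [-0.1, -0.12, 0], "delta_rot": [0, 0, 0], "claw": 0}, {"travel": [-0.2, -0.24, 0], "delta_rot": [0, 0, 0], "claw": 0}, {"travel": [-0.3, -0.36, 0], "delta_rot": [0, 0, 0], "claw": 0}, {"travel": [-0.4, -0.49, 0], "delta_rot": [0, 0, 0], "claw": 0}, {"travel": [-0.5, -0.62, 0], "delta_rot": [0, 0, 0], "claw": 0}, {"travel": [-0.6, -0.74, 0], "delta_rot": [0, 0, 0], "claw": 0}, {"travel": [-0.69, -0.86, 0], "delta_rot": [0, 0, 0], "claw": 0}, {"travel": [-0.75, -0.925, 0], "delta_rot": [0, 0, 0], "claw": 0.2}, {"travel": [-0.75, -0.925, 0], "delta_rot": [0, 0, 0], "claw": 0.3}, {"travel": [-0.75, -0.925, 0], "delta_rot": [0, 0, 0], "claw": 0.3}]}}

```text
t: 24.0
eef_pos: [0.5269, -0.1201, 0.1603]
tool_rot: [-1.201, -2.903, -0.0]
wrist_force: [-0.4, 0.7, -0.3]
gripper_width: 0.699
gripper_force: 0.0
```

>>> {"fn": "apply_moves", "kwargs": {"series": [{"travel": [0, 0, 0.14], "delta_rot": [0, 0, 0], "claw": 0.3}, {"travel": [0, 0, 0.3], "delta_rot": [0, 0, 0], "claw": 0.3}, {"travel": [0, 0, 0.45], "delta_rot": [0, 0, 0], "claw": 0.3}, {"travel": [0, 0, 0.58], "delta_rot": [0, 0, 0], "claw": 0.3}, {"travel": [0, 0, 0.68], "delta_rot": [0, 0, 0], "claw": 0.3}, {"travel": [0, 0, 0.73], "delta_rot": [0, 0, 0], "claw": 0.3}, {"travel": [0, 0, 0.73], "delta_rot": [0, 0, 0], "claw": 1}, {"travel": [0, 0, 0.73], "delta_rot": [0, 0, 0], "claw": 1}, {"travel": [0, 0, 0.73], "delta_rot": [0, 0, 0], "claw": 1}, {"travel": [0, 0, 0.73], "delta_rot": [0, 0, 0], "claw": 1}]}}

```text
t: 25.25
eef_pos: [0.5276, -0.1206, 0.0879]
tool_rot: [1.201, 2.901, 0.0]
wrist_force: [0.8, 0.6, 2.7]
gripper_width: 0.261
gripper_force: 58.8
```

>>> {"fn": "apply_moves", "kwargs": {"series": [{"travel": [0, 0, -0.05], "delta_rot": [0, 0, 0], "claw": 1}, {"travel": [0, 0, -0.13], "delta_rot": [0, 0, 0], "claw": 1}, {"travel": [0, 0, -0.23], "delta_rot": [0, 0, 0], "claw": 1}, {"travel": [0, 0, -0.34], "delta_rot": [0, 0, 0], "claw": 1}, {"travel": [0, 0, -0.45], "delta_rot": [0, 0, 0], "claw": 1}, {"travel": [0, 0, -0.56], "delta_rot": [0, 0, 0], "claw": 1}, {"travel": [0, 0, -0.67], "delta_rot": [0, 0, 0], "claw": 1}, {"travel": [0, 0, -0.78], "delta_rot": [0, 0, 0], "claw": 1}, {"travel": [0, 0, -0.89], "delta_rot": [0, 0, 0], "claw": 1}, {"travel": [0, 0, -1], "delta_rot": [0, 0, 0], "claw": 1}]}}

```text
t: 26.5
eef_pos: [0.5269, -0.1205, 0.188]
tool_rot: [-1.201, -2.903, 0.0]
wrist_force: [-0.4, -0.4, -2.0]
gripper_width: 0.26
gripper_force: 58.8
```

```bash
python3 - <<'E'
from h import *
c=shot("scene"); cv2.imwrite("pics/lift2.png",cv2.resize(c["pixels"][150:300,140:340],(600,450)))
E
```

```text
(no output)
```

View pics/lift2.png

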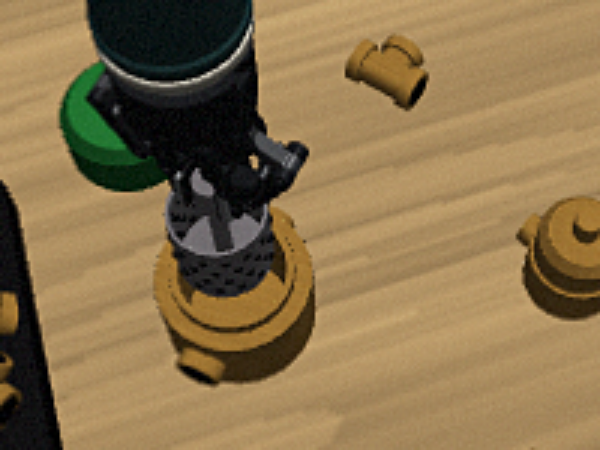

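The basket (220,240) hangs about level above the rim, and the pot is still in place. I carry it on, lifting a little more first.

>>> {"fn": "apply_moves", "kwargs": {"series": [{"travel": [0, 0, -0.1], "delta_rot": [0, 0, 0], "claw": 1}, {"travel": [0.03, 0.02, -0.2], "delta_rot": [0, 0, 0], "claw": 1}, {"travel": [0.1, 0.07, -0.27], "delta_rot": [0, 0, 0], "claw": 1}, {"travel": [0.2, 0.14, -0.3], "delta_rot": [0, 0, 0], "claw": 1}, {"travel": [0.32, 0.22, -0.3], "delta_rot": [0, 0, 0], "claw": 1}, {"travel": [0.45, 0.31, -0.3], "delta_rot": [0, 0, 0], "claw": 1}, {"travel": [0.58, 0.4, -0.3], "delta_rot": [0, 0, 0], "claw": 1}, {"travel": [0.71, 0.49, -0.3], "delta_rot": [0, 0, 0], "claw": 1}, {"travel": [0.84, 0.58, -0.3], "delta_rot": [0, 0, 0], "claw": 1}, {"travel": [0.97, 0.68, -0.3], "delta_rot": [0, 0, 0], "claw": 1}]}}

```text
t: 27.8
eef_pos: [0.5061, -0.0027, 0.2173]
tool_rot: [1.201, 2.903, -0.0]
wrist_force: [0.8, -0.3, -2.5]
gripper_width: 0.26
gripper_force: 58.8
```

>>> {"fn": "apply_moves", "kwargs": {"series": [{"travel": [0.097, 0.068, 0], "delta_rot": [0, 0, 0], "claw": 1}, {"travel": [0.194, 0.136, 0], "delta_rot": [0, 0, 0], "claw": 1}, {"travel": [0.291, 0.204, 0], "delta_rot": [0, 0, 0], "claw": 1}, {"travel": [0.388, 0.272, 0], "delta_rot": [0, 0, 0], "claw": 1}, {"travel": [0.485, 0.34, 0], "delta_rot": [0, 0, 0], "claw": 1}, {"travel": [0.582, 0.408, 0], "delta_rot": [0, 0, 0], "claw": 1}, {"travel": [0.679, 0.476, 0], "delta_rot": [0, 0, 0], "claw": 1}, {"travel": [0.776, 0.544, 0], "delta_rot": [0, 0, 0], "claw": 1}, {"travel": [0.873, 0.612, 0], "delta_rot": [0, 0, 0], "claw": 1}, {"travel": [0.97, 0.68, 0], "delta_rot": [0, 0, 0], "claw": 1}]}}

```text
t: 29.05
eef_pos: [0.4856, 0.1137, 0.2173]
tool_rot: [-1.201, -2.903, 0.0]
wrist_force: [0.2, 0.2, -1.6]
gripper_width: 0.26
gripper_force: 58.8
```

>>> {"fn": "apply_moves", "kwargs": {"series": [{"travel": [0.097, 0.068, 0], "delta_rot": [0, 0, 0], "claw": 1}, {"travel": [0.194, 0.136, 0], "delta_rot": [0, 0, 0], "claw": 1}, {"travel": [0.291, 0.204, 0], "delta_rot": [0, 0, 0], "claw": 1}, {"travel": [0.388, 0.272, 0], "delta_rot": [0, 0, 0], "claw": 1}, {"travel": [0.485, 0.34, 0], "delta_rot": [0, 0, 0], "claw": 1}, {"travel": [0.582, 0.408, 0], "delta_rot": [0, 0, 0], "claw": 1}, {"travel": [0.679, 0.476, 0], "delta_rot": [0, 0, 0], "claw": 1}, {"travel": [0.776, 0.544, 0], "delta_rot": [0, 0, 0], "claw": 1}, {"travel": [0.873, 0.612, 0], "delta_rot": [0, 0, 0], "claw": 1}, {"travel": [0.97, 0.68, 0], "delta_rot": [0, 0, 0], "claw": 1}]}}

```text
t: 30.3
eef_pos: [0.465, 0.2303, 0.2173]
tool_rot: [1.201, 2.903, -0.0]
wrist_force: [0.6, 0.3, -1.3]
gripper_width: 0.258
gripper_force: 58.8
```

>>> {"fn": "apply_moves", "kwargs": {"series": [{"travel": [0.11, 0.08, 0], "delta_rot": [0, 0, 0], "claw": 1}, {"travel": [0.23, 0.16, 0], "delta_rot": [0, 0, 0], "claw": 1}, {"travel": [0.35, 0.24, 0], "delta_rot": [0, 0, 0], "claw": 1}, {"travel": [0.47, 0.33, 0], "delta_rot": [0, 0, 0], "claw": 1}, {"travel": [0.59, 0.41, 0], "delta_rot": [0, 0, 0], "claw": 1}, {"travel": [0.71, 0.5, 0], "delta_rot": [0, 0, 0], "claw": 1}, {"travel": [0.82, 0.58, 0], "delta_rot": [0, 0, 0], "claw": 1}, {"travel": [0.91, 0.64, 0.06], "delta_rot": [0, 0, 0], "claw": 1}, {"travel": [0.96, 0.67, 0.15], "delta_rot": [0, 0, 0], "claw": 1}, {"travel": [0.98, 0.68, 0.25], "delta_rot": [0, 0, 0], "claw": 1}]}}

```text
t: 31.55
eef_pos: [0.4436, 0.347, 0.1913]
tool_rot: [-1.201, -2.903, 0.001]
wrist_force: [0.2, -0.3, -1.7]
gripper_width: 0.259
gripper_force: 58.9
```

>>> {"fn": "apply_moves", "kwargs": {"series": [{"travel": [0, 0, 0.11], "delta_rot": [0, 0, 0], "claw": 1}, {"travel": [0, 0, 0.22], "delta_rot": [0, 0, 0], "claw": 1}, {"travel": [0, 0, 0.33], "delta_rot": [0, 0, 0], "claw": 1}, {"travel": [0, 0, 0.44], "delta_rot": [0, 0, 0], "claw": 1}, {"travel": [0, 0, 0.55], "delta_rot": [0, 0, 0], "claw": 1}, {"travel": [0, 0, 0.66], "delta_rot": [0, 0, 0], "claw": 1}, {"travel": [0, 0, 0.77], "delta_rot": [0, 0, 0], "claw": 1}, {"travel": [0, 0, 0.86], "delta_rot": [0, 0, 0], "claw": 1}, {"travel": [0, 0, 0.92], "delta_rot": [0, 0, 0], "claw": 1}, {"travel": [0, 0, 0.96], "delta_rot": [0, 0, 0], "claw": 1}]}}

```text
t: 32.8
eef_pos: [0.4439, 0.3469, 0.0959]
tool_rot: [-1.201, -2.903, 0.0]
wrist_force: [0.2, -0.6, -2.2]
gripper_width: 0.262
gripper_force: 58.9
```

```bash
python3 - <<'E'
from h import *
c=shot("scene"); cv2.imwrite("pics/place.png",cv2.resize(c["pixels"][110:260,320:512],(576,450)))
print(sensors.sense()["eef_pos"])
E
```

```text
[0.44372675 0.34675631 0.09563318]
```

View pics/place.png

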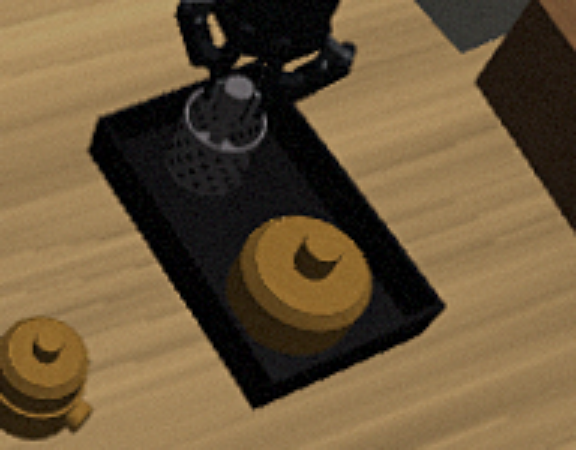

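The basket (215,150) hangs inside the tray, clear of the walls and of the cap (300,285). I lower the last 11 mm gently.

>>> {"fn": "apply_moves", "kwargs": {"series": [{"travel": [0, 0, 0.03], "delta_rot": [0, 0, 0], "claw": 1}, {"travel": [0, 0, 0.05], "delta_rot": [0, 0, 0], "claw": 1}, {"travel": [0, 0, 0.07], "delta_rot": [0, 0, 0], "claw": 1}, {"travel": [0, 0, 0.085], "delta_rot": [0, 0, 0], "claw": 1}, {"travel": [0, 0, 0.095], "delta_rot": [0, 0, 0], "claw": 1}, {"travel": [0, 0, 0.1], "delta_rot": [0, 0, 0], "claw": 1}, {"travel": [0, 0, 0.105], "delta_rot": [0, 0, 0], "claw": 1}, {"travel": [0, 0, 0.105], "delta_rot": [0, 0, 0], "claw": 1}, {"travel": [0, 0, 0.105], "delta_rot": [0, 0, 0], "claw": 1}, {"travel": [0, 0, 0.105], "delta_rot": [0, 0, 0], "claw": 1}]}}

```text
t: 34.1
eef_pos: [0.4439, 0.3469, 0.0858]
tool_rot: [1.201, 2.903, -0.0]
wrist_force: [-0.2, 0.7, -1.8]
gripper_width: 0.257
gripper_force: 58.9
```

>>> {"fn": "apply_moves", "kwargs": {"series": [{"travel": [0, 0, 0.005], "delta_rot": [0, 0, 0], "claw": 1}, {"travel": [0, 0, 0.01], "delta_rot": [0, 0, 0], "claw": 1}, {"travel": [0, 0, 0.01], "delta_rot": [0, 0, 0], "claw": 0.4}, {"travel": [0, 0, 0.01], "delta_rot": [0, 0, 0], "claw": 0.3}, {"travel": [0, 0, 0.01], "delta_rot": [0, 0, 0], "claw": 0.3}, {"travel": [0, 0, 0.01], "delta_rot": [0, 0, 0], "claw": 0.3}, {"travel": [0, 0, 0.01], "delta_rot": [0, 0, 0], "claw": 0.3}, {"travel": [0, 0, -0.2], "delta_rot": [0, 0, 0], "claw": 0.3}, {"travel": [0, 0, -0.5], "delta_rot": [0, 0, 0], "claw": 0.3}, {"travel": [0, 0, -0.9], "delta_rot": [0, 0, 0], "claw": 0.3}]}}

```text
t: 35.35
eef_pos: [0.4432, 0.3464, 0.1759]
tool_rot: [-1.201, -2.902, 0.003]
wrist_force: [0.5, -0.3, -0.2]
gripper_width: 0.701
gripper_force: 0.0
```

>>> {"fn": "apply_moves", "kwargs": {"series": [{"travel": [0, 0, -0.1], "delta_rot": [0, 0, 0], "claw": 0.3}, {"travel": [0, 0, -0.2], "delta_rot": [0, 0, 0], "claw": 0.3}, {"travel": [0, 0, -0.3], "delta_rot": [0, 0, 0], "claw": 0.3}, {"travel": [0, 0, -0.4], "delta_rot": [0, 0, 0], "claw": 0.3}, {"travel": [0, 0, -0.4], "delta_rot": [0, 0, 0], "claw": 0.3}, {"travel": [0, 0, -0.4], "delta_rot": [0, 0, 0], "claw": 0.3}, {"travel": [0, 0, -0.4], "delta_rot": [0, 0, 0], "claw": 0.3}, {"travel": [0, 0, -0.4], "delta_rot": [0, 0, 0], "claw": 0.3}, {"travel": [0, 0, -0.4], "delta_rot": [0, 0, 0], "claw": 0.3}, {"travel": [0, 0, -0.4], "delta_rot": [0, 0, 0], "claw": 0.3}]}}

```text
t: 36.6
eef_pos: [0.4439, 0.3469, 0.2157]
tool_rot: [-1.201, -2.903, 0.0]
wrist_force: [-0.1, 0.2, 0.4]
gripper_width: 0.699
gripper_force: 0.0
```

```bash
python3 - <<'E'
from h import *
c=shot("scene"); W=cloud(c); cv2.imwrite("pics/end.png",cv2.resize(c["pixels"][110:300,150:490],(720,402)))
q=W.reshape(-1,3); q=q[np.isfinite(q[:,2])]
for nm,(x,y),r,lo,hi in(("basket knob",(.444,.347),.03,.1,.125),("cap knob",(.574,.3555),.03,.083,.098),("pot rim",(.5245,-.119),.05,.075,.092)):
    m=q[(np.hypot(q[:,0]-x,q[:,1]-y)<r)&(q[:,2]>lo)&(q[:,2]<hi)]
    (cx,cy),R=cv2.minEnclosingCircle(m[:,:2].astype(np.float32)); print(nm,len(m),np.median(m[:,2]).round(4),"circ",round(cx,4),round(cy,4),round(R,4))
E
```

```text
basket knob 90 0.1118 circ 0.4431 0.346 0.013
cap knob 143 0.0913 circ 0.5742 0.357 0.0157
pot rim 439 0.0831 circ 0.5225 -0.1178 0.0478
```

View pics/end.png

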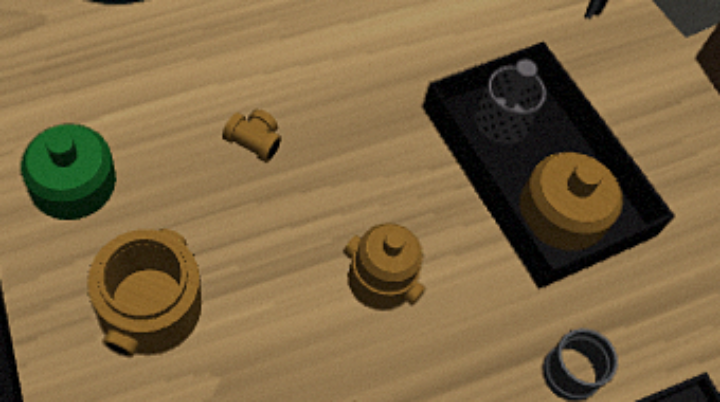

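The cap (575,195) and the basket (515,95) both stand upright in the tray, with knob tops at z 0.091 and 0.112 as expected. The empty pot (145,290) is where it was, and the gripper is clear.

```bash
python3 -c "
from bench import bot
print(bot.finish_job())"
```

```text
the job is handed in; nothing more can be done
None
```

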